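# Unlock the medicine box and hold the key turned

### The arm

A 6-joint arm with a two-finger parallel gripper is mounted at the origin on a cart in front of the work surface, level with it; the furniture and walls round the work are solid. World frame = base frame: x ahead of the robot, y to its left, z up, the work surface at z = 0. Lengths are in m, angles in rad, forces in N, time in s.
With the tool pointing down it reaches from about 0.35 to 0.85 m from the base axis. Payload 8.1 kg.
Tool frame: the origin (TCP) lies at the very end of the fingers, on their centre line; the grasp point (between the pads) lies 19 mm behind it; z points along the fingers, y is the line along which they close (so a half turn about z gives the same grasp; the last joint's range is limited). The gripper opens to 85 mm and grips with 20 to 120 N. Pads are 22 mm wide; open, the fingers measure 114 mm over their backs; the gripper's body (76 mm by 85 mm) begins 54 mm behind the grasp point. The pads swing forward as they close: fully open they stand 13 mm farther back than shut.
Start: joints at [-1.25, 0.13, 1.488, -0, 1.523, -0.085], TCP at [0.237, -0.551, 0.191] pointing down, gripper open.
Joint ranges: [-2.96, 2.96], [-0.89, 2.26], [0.02, 2.5], [-1.34, 4.48], [0, 2.73], [-2.66, 2.66]. Speed limits (rad/s): [2.39, 2.39, 2.79, 3.14, 3.14, 3.14].

### API

Orientations are given as a 3x3 rotation matrix whose columns are the frame's x, y, z axes.
In Python, from rig import monitor, vision, finish_job gives the robot as it stands.
- The arm moves only by the shell command python3 -m handwheel 'ROWS' [FORCE]. ROWS is JSON, a list of rows, each a list of 7 numbers: the shift along the tool's x, y, z in mm, then the turn, a rotation vector about the tool's x, y, z in rad, then the closure, from 0 (fully open) to 1 (shut). In form: [[x, y, z, wx, wy, wz, claw], ...]. A call has 1 to 12 rows; each row shifts and turns the commanded pose from where the row before left it, along the tool's axes as they then stand; what a row does not reach is not made up. A row lasts 1/12 s, in which the tool goes at most 41.7 mm and 7.16 degrees, less where a joint would pass 70% of its speed; a pose out of reach is approached as far as the arm can. A call is refused whole if a number of a shift passes 41.7 or a number of a turn 0.125, either way. A call with a gripper value outside its range is refused whole. The fingers move at their own pace and stop on an object; FORCE is the grip in N (left out, the last holds). Time passes only in rows, so rows that do not move let the fingers close. It gives the time, the measured TCP pose, the force, the opening and the grip force at its end, in the units of the state.
- monitor.sense(): the state, without advancing time (a new reading comes with each control period).
- vision.snapshot(name): name is "side" or "top" or "wrist"; returns a dict with "image" (420x560x3 uint8, red, green, blue), "camera_matrix" (3x3 intrinsics, pixels), "R" (3x3) and "t" (3): a world point X has camera coordinates R X + t; the wrist camera has in their place "T_tool_cam" (4x4, takes a point from camera to tool coordinates, whose origin is the TCP and whose axes are the flange's). Camera axes: x right, y down, z forward; pixel columns grow to the right and rows downward; lengths in m; the calibration is good to about 2 mm. A picture is of the moment at which its call begins: read the wrist's pose just before it. There is no depth.
- finish_job(): hands the job in; it is judged then, once.
The state is a dict: "time_s": time; "qpos": joint angles; "dq": joint speeds; "joint_efforts": joint torques, N m; "tool_pos": TCP position; "tool_rot": TCP orientation; "ft_force": force on the tool from outside, world axes, zero at the start; "wrist_torque": the same for the moment, N m; "width": finger opening in m; "finger_force": force on a finger pad.
Only numpy, scipy, OpenCV 4.12 (cv2) and the standard library are available. Lean on these libraries where they do the work, as an engineer would, in place of code of your own. Each camera call takes 0.05 s, during which the arm holds its last target. There are 200 camera calls.

### The job

Unlock the medicine box: lift the dust cap off its lock and set it, right way up, over the round wooden post on the key stand, and let go of it. Then take the key from the stand, push it fully home in the lock (the pins are sticky, so wiggle it a little if it catches) and turn it a quarter turn clockwise until it stops. The lock springs back, so finish while still holding the key turned, and leave the jars and the mug where they are.

Things in the scene. Friction and masses are not known exactly. Their poses are not given: they have to be found in the camera images.
- medicine_box: Grey sheet-steel box with a white lid panel at the back, 150 (x) x 200 (y) x 60 mm high, fixed to the worktop. Origin: centre of its underside; x points from the lock side to the hinge side, z up. On the front half of its top a round steel collar, 40 mm across, stands 20 mm high (rim at z = 80 mm) round the lock, with a sliding bolt behind it.
- lock_mouth (a point): Middle of the keyway mouth, at (-30, 0, 78) mm on the box, axes as the box's. Slot straight down, 24 mm along the box's y, 8 mm along x. Its first 29 mm are fixed and keep the key from turning; below is the turning cylinder, slot 7 mm wide, with sprung pins at 36 and 42 mm depth that resist (allow about 15 N). The key can turn only within about 3 mm of fully home.
- lock_cylinder (a joint): Turn of the lock cylinder, rad: 0 = rest, slot in line with the keyway; grows as the key turns clockwise seen from above; stop at 1.60. A spring pulls it back to 0 (about 0.06 N m at rest, 0.11 N m at the stop). The key has up to about 0.15 rad of play in it. Turning it draws the bolt.
- dust_cap: Round steel cap, 54 mm across, 47 mm high, about 80 g, loose, lying over the lock's collar. Origin: centre of its open underside; z up. Skirt 10 mm deep, 46 mm inside; flat top at z = 16 mm; from it a round knob, 20 mm across, rises to z = 47 mm: the place to grip.
- cap_seat (a point): Centre of the cap's inner ceiling, 10 mm above its origin; it rests on the collar's rim or on the post's top.
- key_stand: Wooden block 60 (x) x 170 (y) x 50 mm high, fixed to the worktop. Origin: centre of its underside, z up. At its y = -55 mm end a 48 mm deep slot, 24 mm (y) x 9 mm (x), holds the key upright; at its y = +55 mm end stands the round post.
- post_top (a point): Centre of the flat top of the round wooden post, 26 mm across, 66 mm above the stand's underside (16 mm above the block), at (0, 55, 66) mm on the stand.
- key: Steel key, 60 g, loose, upright in the stand, shoulder on the block. Origin: lower tip, z up. Bit z 0 to 14 mm: 20 mm wide along y, 5 mm thick along x, rounded below; shank 6 mm across; shoulder disc 16 mm across, z 46 to 50; flat bow z 50 to 90, 30 mm wide along y, 8 mm thick along x: pinch it across x at about z = 74. Same after a half turn about z.
- key_shoulder (a point): Underside of the key's shoulder disc, 46 mm above its tip; it meets lock_mouth when the key is fully home.
- spice_jar: Spice jar with a red cap, 45 mm across, 106 mm high, standing behind and between box and stand; leave alone. Origin: centre of its underside.
- mug: White mug, 83 x 113 mm, 93 mm high, at the back, right of the middle; leave alone. Origin: centre of its underside.
- glass_jar: Glass jar with a red lid, 65 mm across, 100 mm high, on the left; leave alone. Origin: centre of its underside.

How it is judged:
By the outcome, as a careful person would: the job done as asked, in the order asked, and still so for the second after the job is handed in, while the arm keeps its last pose, push and grip.
It also fails if it takes over 58 s, if anything falls off the work surface, if the arm or the gripper's body presses on something with over 40 N, if the wrist force passes 120 N, or if a joint passes its speed limit or range.

## Working session

There is one attempt and no reset: what is moved stays moved. The work goes in short steps, Python scripts to look and compute and a shell command to move; the robot and the scene stay as the last step left them, time stands still between calls to the robot, and variables do not carry over. Pictures are saved under pics/ and viewed, at most 10 in all, crops included, and the job is handed in when it is done.

```bash
ls; mkdir -p pics
python3 - <<'E'
from rig import monitor, vision
import cv2,numpy as np
s=monitor.sense();print({k:np.round(v,3).tolist() for k,v in s.items()})
for n in("top","side"):
    d=vision.snapshot(n);cv2.imwrite(f"pics/{n}0.png",d["image"][:,:,::-1]);np.savez(f"{n}0.npz",**d)
    print(n,d["camera_matrix"],d["R"],d["t"], -d["R"].T@d["t"])
E
```

```text
pics
{'time_s': 0.0, 'qpos': [-1.25, 0.131, 1.489, 0.0, 1.523, -0.085], 'dq': [0.001, -0.0, 0.0, -0.001, -0.0, -0.001], 'joint_efforts': [0.002, -56.94, -50.055, -0.0, 0.015, 0.0], 'tool_pos': [0.237, -0.551, 0.19], 'tool_rot': [[0.919, 0.395, -0.001], [0.395, -0.919, 0.002], [0.0, -0.002, -1.0]], 'ft_force': [0.223, -0.912, 0.362], 'wrist_torque': [0.029, -0.033, 0.079], 'finger_force': 0.0, 'width': 0.085}
top [[390.5595647    0.         289.50538068]
 [  0.         390.5595647  208.06107013]
 [  0.           0.           1.        ]] [[ 0.0017582  -0.99979935  0.01995403]
 [-0.98906043 -0.00468185 -0.14743657]
 [ 0.14750041 -0.01947652 -0.98887021]] [0.09412517 0.55899046 1.11017355] [0.38895881 0.11834571 1.17835501]
side [[473.96247718   0.         282.75927826]
 [  0.         473.96247718 209.36290432]
 [  0.           0.           1.        ]] [[ 0.99925059  0.03663549  0.01249421]
 [ 0.02961865 -0.51588134 -0.85614787]
 [-0.02491987  0.85587632 -0.51657983]] [-0.59000591  0.11041533  1.07295822] [ 0.61303139 -0.83974317  0.65617208]
```

View pics/top0.png

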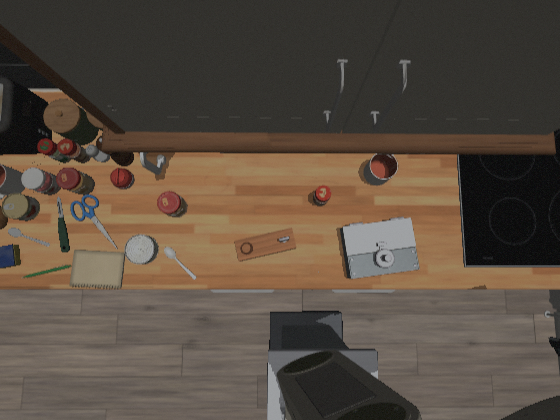

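View pics/side0.png

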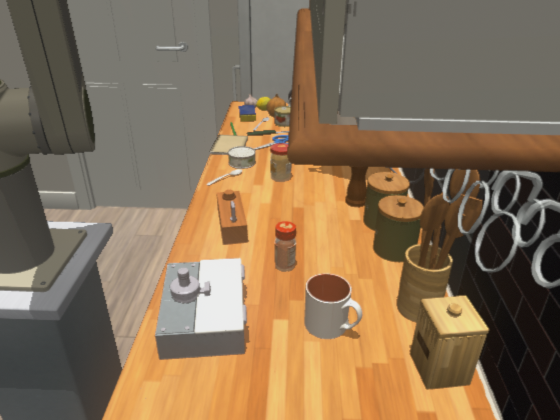

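The top view shows the box at about (380,248), with the cap knob at (384,258). The stand's post is at (246,248), its key at (283,240), and the spice jar at (322,195). The side view agrees.

```bash
cat > h.py <<'E'
import numpy as np,cv2
from rig import monitor,vision
def ray(K,R,t,uv,z):
    c=-R.T@t; d=R.T@np.linalg.inv(K)@np.array([uv[0],uv[1],1.]); return c+d*(z-c[2])/d[2]
def snap(n,f):
    s=monitor.sense(); d=vision.snapshot(n); cv2.imwrite(f"pics/{f}.png",d["image"][:,:,::-1])
    if n=="wrist":
        T=np.eye(4);T[:3,:3]=s["tool_rot"];T[:3,3]=s["tool_pos"]; W=np.linalg.inv(T@np.array(d["T_tool_cam"]));d["R"],d["t"]=W[:3,:3],W[:3,3]
    np.savez(f"{f}.npz",**d); return d
def P(f,uv,z):
    d=np.load(f"{f}.npz"); return ray(d["camera_matrix"],d["R"],d["t"],uv,z)
def rel(p):
    s=monitor.sense(); return np.array(s["tool_rot"]).T@(np.array(p)-s["tool_pos"])*1000
E
python3 - <<'E'
from h import *
np.set_printoptions(precision=4,suppress=True)
for n,uv,z in [("knob",(386,257),.117),("box c",(380,248),.06),("post",(246,248),.066),("key",(283,239),.09),("st l",(235,241),.05),("st r",(294,231),.05),("st bl",(238,261),.05),("st br",(296,250),.05),
 ("bx tl",(343,226),.06),("bx tr",(411,219),.06),("bx bl",(350,277),.06),("bx br",(418,270),.06)]: print(n,P("top0",uv,z))
d=vision.snapshot("wrist");print(d["T_tool_cam"],d["camera_matrix"])
a=np.load("top0.npz")["image"][180:290,220:430,::-1]
cv2.imwrite("pics/c1.png",cv2.resize(a,None,fx=3.8,fy=3.8,interpolation=2))
E
```

```text
knob [ 0.4144 -0.1644  0.117 ]
box c [ 0.4413 -0.1632  0.06  ]
post [0.44   0.2194 0.066 ]
key [0.4641 0.1149 0.09  ]
st l [0.4607 0.2528 0.05  ]
st r [0.4901 0.083  0.05  ]
st bl [0.4037 0.243  0.05  ]
st br [0.4354 0.0772 0.05  ]
bx tl [ 0.5042 -0.0581  0.06  ]
bx tr [ 0.5253 -0.2564  0.06  ]
bx bl [ 0.3593 -0.0753  0.06  ]
bx br [ 0.3792 -0.2699  0.06  ]
[[-0.0001 -0.9591 -0.2832  0.0723]
 [ 1.      0.     -0.0007  0.0001]
 [ 0.0006 -0.2832  0.9591 -0.1818]
 [ 0.      0.      0.      1.    ]] [[322.0893   0.     280.7759]
 [  0.     322.0893 213.3455]
 [  0.       0.       1.    ]]
```

View pics/c1.png

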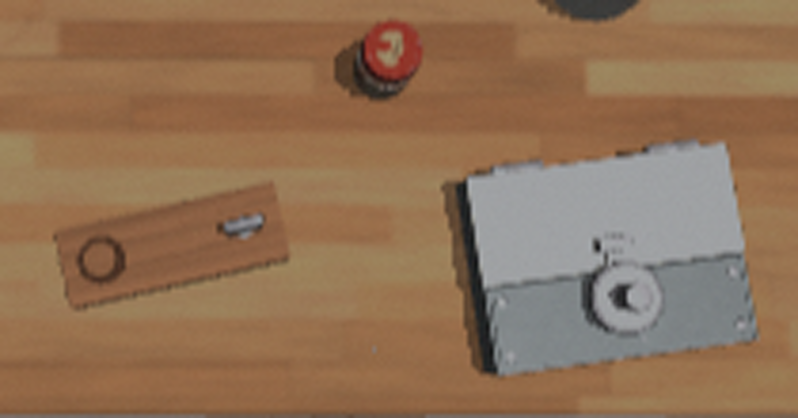

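The crop confirms the cap knob at the box's front half, and the stand with its post on the left and key on the right. Box yaw is about 0.10 and stand yaw about 0.18. The lock derived from the box corners, (0.412,-0.168), agrees with the knob at (0.414,-0.164).

```bash
python3 -m handwheel '[[26,-24,-1,0,0,0,0],[26,-24,-1,0,0,0,0],[26,-24,-1,0,0,0,0],[26,-24,-1,0,0,0,0],[26,-24,-1,0,0,0,0],[26,-24,-1,0,0,0,0],[26,-24,-1,0,0,0,0],[26,-24,-1,0,0,0,0],[26,-24,-1,0,0,0,0],[26,-24,-1,0,0,0,0],[26,-24,-1,0,0,0,0],[26,-24,-1,0,0,0,0]]' 40
python3 -m handwheel '[[0,0,0,0,0,0,0.3],[0,0,0,0,0,0,0.3]]'
python3 -c "
from h import *
snap('wrist','w1')"
```

```text
time_s: 1.15
tool_pos: [0.4101, -0.1618, 0.2033]
tool_rot: [[0.919, 0.395, 0.0], [0.395, -0.919, -0.0], [0.0, 0.0, -1.0]]
ft_force: [-0.2, -0.1, 0.8]
width: 0.0856
finger_force: 0.0
time_s: 1.32
tool_pos: [0.4103, -0.1619, 0.2032]
tool_rot: [[0.917, 0.399, 0.0], [0.399, -0.917, 0.0], [0.0, -0.0, -1.0]]
ft_force: [-1.2, -0.8, -0.1]
width: 0.0639
finger_force: 0.0
```

View pics/w1.png

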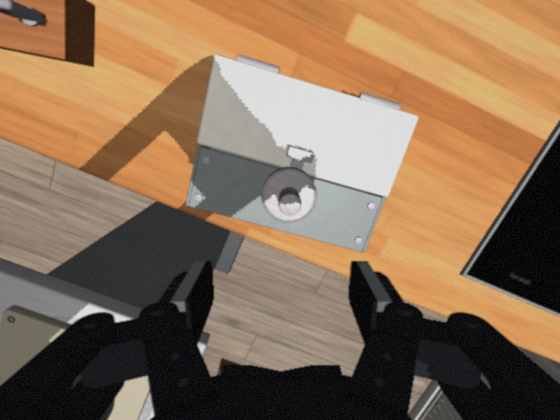

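The wrist view shows the cap disc centred near (288,194) and the knob top near (290,209). The box corners are at about (214,55), (417,116), (187,208) and (369,251).

Run:
```python
from h import *
np.set_printoptions(precision=4,suppress=True)
a=P("w1",(290,209),.117);b=P("w1",(288,194),.086);print(a,b,rel(a),rel(b))
c=[P("w1",u,.06) for u in((214,55),(417,116),(187,208),(369,251))];print(np.array(c)); m=np.mean(c,0);print(m)
y=c[0]-c[1];x=c[0]-c[2];print(np.arctan2(-y[0],y[1]),np.linalg.norm(y),np.linalg.norm(x))
```

```text
[ 0.4108 -0.1703  0.117 ] [ 0.416  -0.1668  0.086 ] [-1.9248  6.9815 86.1174] [  4.2063   5.8477 117.1142]
[[ 0.5033 -0.0545  0.06  ]
 [ 0.5309 -0.2528  0.06  ]
 [ 0.3548 -0.0788  0.06  ]
 [ 0.3877 -0.2764  0.06  ]]
[ 0.4442 -0.1656  0.06  ]
0.13851602755637096 0.2002480282288077 0.15047365690612874
```

```bash
python3 -m handwheel '[[0,1,20,0,0,0,0.3],[0.5,2,25,0,0,0,0.3],[0.5,2,25,0,0,0,0.3],[0,1,20,0,0,0,0.3],[0,0,12,0,0,0,0.3],[0,0,8,0,0,0,0.3],[0,0,3,0,0,0,0.3],[0,0,0,0,0,0,0.3],[0,0,0,0,0,0,1],[0,0,0,0,0,0,1],[0,0,0,0,0,0,1],[0,0,0,0,0,0,1]]' 60
python3 -m handwheel '[[0,0,0,0,0,0,1],[0,0,0,0,0,0,1],[0,0,0,0,0,0,1],[0,0,0,0,0,0,1]]'
```

```text
time_s: 2.37
tool_pos: [0.4137, -0.1689, 0.0912]
tool_rot: [[0.919, 0.395, 0.001], [0.395, -0.919, -0.001], [0.001, 0.001, -1.0]]
ft_force: [0.1, 0.4, 0.6]
width: 0.0117
finger_force: 0.0
time_s: 2.7
tool_pos: [0.4131, -0.1686, 0.0903]
tool_rot: [[0.919, 0.395, 0.0], [0.395, -0.919, -0.0], [0.0, 0.0, -1.0]]
ft_force: [0.1, -0.9, -0.1]
width: 0.0003
finger_force: 0.0
```

```bash
python3 -c "
from h import *
a=snap('wrist','w2')['image']; b=snap('side','s2')['image'][220:370,110:310]
b=cv2.resize(b,(560,420),interpolation=2)
cv2.imwrite('pics/c2.png',cv2.resize(np.hstack([a,b])[:,:,::-1],(800,300),interpolation=3))"
```

```text
(no output)
```

View pics/c2.png

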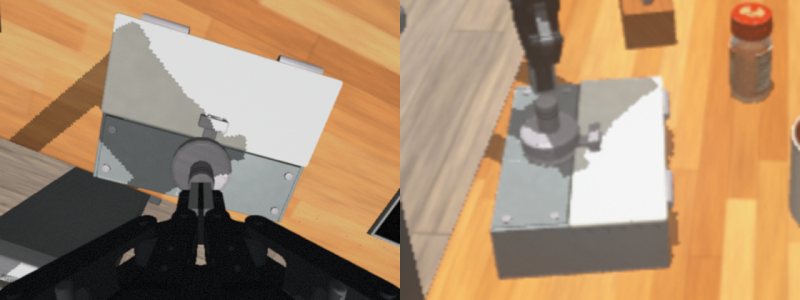

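The fingers closed beside or above the knob without gripping it. I'll project the TCP into both views to see which.

Run:
```python
from h import *
np.set_printoptions(precision=3,suppress=True)
def pj(f,X):
    d=np.load(f+".npz");p=d["camera_matrix"]@(d["R"]@np.array(X)+d["t"]);return p[:2]/p[2]
s=monitor.sense();t=np.array(s["tool_pos"]);print(t,s["width"])
for n,X in(("tcp",t),("grasp",t+[0,0,.019]),("knobtop",[.413,-.168,.117]),("knobbase",[.413,-.168,.086])):
    u=pj("w2",X);v=pj("s2",X);print(n,u,"crop",u/1.4,"side",v,"crop",(v-[110,220])*[2.8,2.8]/1.4+[400,0], "top0",pj("top0",X))
a=np.load("w2.npz")["image"][170:330,180:390];b=np.load("s2.npz")["image"][220:310,150:250]
cv2.imwrite("pics/c3.png",np.hstack([cv2.resize(a,(420,400),interpolation=2)[:,:,::-1],cv2.resize(b,(380,400),interpolation=2)[:,:,::-1]]))
```

```text
[ 0.413 -0.169  0.09 ] -8.412277177058642e-05
tcp [280.832 242.94 ] crop [200.594 173.529] side [183.666 281.318] crop [547.333 122.636] top0 [384.963 257.687]
grasp [280.816 255.801] crop [200.583 182.715] side [182.669 273.192] crop [545.337 106.385] top0 [386.784 257.536]
knobtop [279.677 261.586] crop [199.77  186.847] side [182.269 269.625] crop [544.537  99.25 ] top0 [387.325 257.513]
knobbase [279.874 240.166] crop [199.91  171.547] side [183.899 282.907] crop [547.798 125.813] top0 [384.35 257.76]
```

View pics/c3.png

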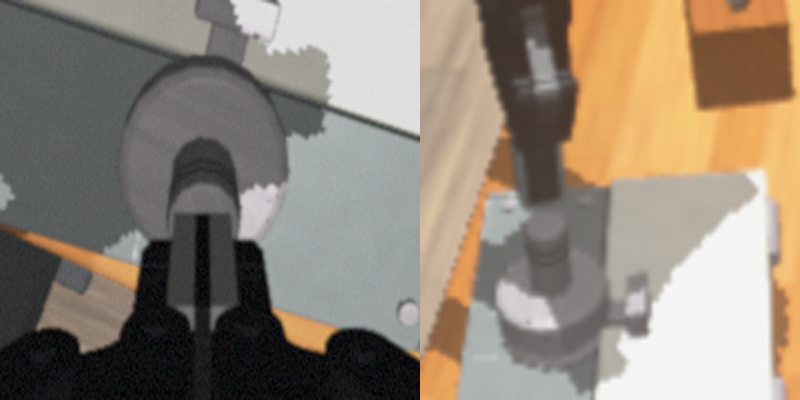

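In the side view the closed fingertips are at about (182,265), where the TCP should project to (184,281). They are therefore some 35–38 mm higher than the reported TCP and just clear of the knob top at (184,270). The wrist view agrees, since the tips hide the knob top. I'll open the fingers and go down in guarded steps.

```bash
python3 -m handwheel '[[0,0,0,0,0,0,0.3],[0,0,0,0,0,0,0.3],[0,0,0,0,0,0,0.3],[0,0,0,0,0,0,0.3],[0,0,0,0,0,0,0.3],[0,0,4,0,0,0,0.3],[0,0,4,0,0,0,0.3]]'
python3 -m handwheel '[[0,0,5,0,0,0,0.3],[0,0,5,0,0,0,0.3],[0,0,0,0,0,0,0.3]]'
python3 -c "
from h import *
a=snap('wrist','w3')['image'][150:350,140:420]; b=snap('side','s3')['image'][210:310,140:260]
cv2.imwrite('pics/c4.png',np.hstack([cv2.resize(a,(420,300),interpolation=2),cv2.resize(b,(360,300),interpolation=2)])[:,:,::-1])"
```

```text
time_s: 3.38
tool_pos: [0.4134, -0.1687, 0.0822]
tool_rot: [[0.919, 0.395, 0.001], [0.395, -0.919, -0.0], [0.0, 0.001, -1.0]]
ft_force: [-0.8, -0.1, 0.8]
width: 0.06
finger_force: 0.0
time_s: 3.63
tool_pos: [0.4122, -0.1681, 0.0707]
tool_rot: [[0.919, 0.395, -0.002], [0.395, -0.919, 0.001], [-0.001, -0.002, -1.0]]
ft_force: [0.2, 0.2, 0.3]
width: 0.0596
finger_force: 0.0
```

View pics/c4.png

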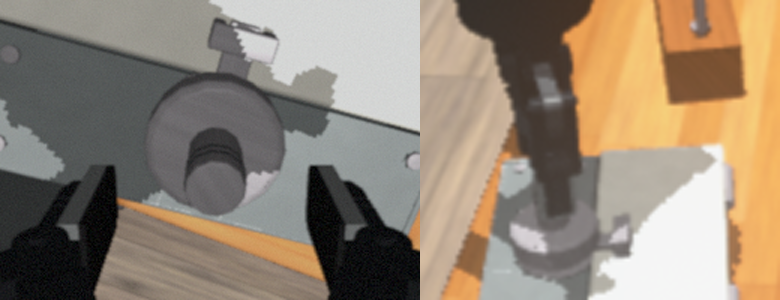

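There was no contact at a reported z of 0.071, below the cap's flat top at 0.086, so the reported TCP really is about 37 mm past the fingertips. The knob is centred between the fingers at about (283,270). I'll go down 16 mm more and grip.

```bash
python3 -m handwheel '[[0,0,6,0,0,0,0.3],[0,0,5,0,0,0,0.3],[0,0,5,0,0,0,0.3],[0,0,0,0,0,0,0.6],[0,0,0,0,0,0,1],[0,0,0,0,0,0,1],[0,0,0,0,0,0,1],[0,0,0,0,0,0,1],[0,0,0,0,0,0,1]]' 60
python3 -m handwheel '[[0,0,-2,0,0,0,1],[0,0,-4,0,0,0,1],[0,0,-5,0,0,0,1]]'
```

```text
time_s: 4.48
tool_pos: [0.4134, -0.1688, 0.0566]
tool_rot: [[0.919, 0.395, 0.001], [0.395, -0.919, -0.0], [0.0, 0.001, -1.0]]
ft_force: [0.4, -0.8, 1.3]
width: 0.0181
finger_force: 58.6
time_s: 4.73
tool_pos: [0.4127, -0.1684, 0.0673]
tool_rot: [[0.919, 0.395, -0.001], [0.395, -0.919, 0.001], [-0.001, -0.001, -1.0]]
ft_force: [-0.6, 0.2, -0.2]
width: 0.0177
finger_force: 58.6
```

Cap gripped, since the width holds at 18 mm. The post from the stand corners is (0.438,0.218) and seen directly is (0.440,0.219), so they agree.

```bash
python3 -m handwheel '[[0,0,-12,0,0,0,1],[0,0,-20,0,0,0,1],[8,-15,-4,0,0,0,1],[15,-30,0,0,0,0,1],[18,-36,0,0,0,0,1],[18,-36,0,0,0,0,1],[18,-36,0,0,0,0,1],[18,-36,0,0,0,0,1],[18,-36,0,0,0,0,1],[18,-36,0,0,0,0,1],[18,-34,0,0,0,0,1],[15,-28,0,0,0,0,1]]'
python3 -m handwheel '[[9,-16,0,0,0,0,1],[4,-8,0,0,0,0,1],[0,0,0,0,0,0,1]]'
python3 -c "
from h import *
print(rel((.439,.219,.066)))
a=snap('wrist','w4')"
```

```text
time_s: 5.73
tool_pos: [0.4362, 0.1958, 0.104]
tool_rot: [[0.918, 0.396, 0.001], [0.396, -0.918, 0.001], [0.001, -0.0, -1.0]]
ft_force: [1.0, -0.7, -0.9]
width: 0.0178
finger_force: 58.8
time_s: 5.98
tool_pos: [0.4387, 0.2216, 0.1036]
tool_rot: [[0.918, 0.397, 0.0], [0.397, -0.918, 0.0], [0.0, -0.0, -1.0]]
ft_force: [0.4, 0.8, -1.3]
width: 0.0176
finger_force: 58.9
[-0.71554559  2.52728128 37.59076766]
```

View pics/w4.png

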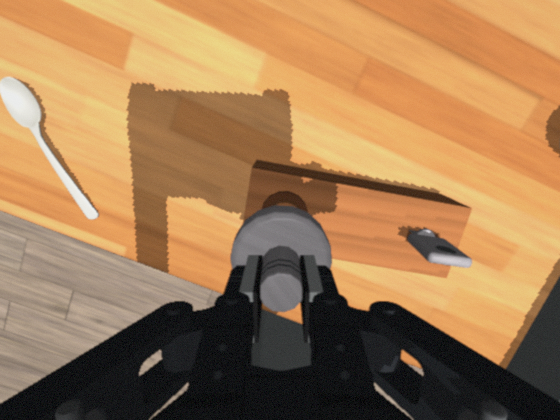

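The wrist view shows the cap held level at (281,250). The stand's top corners are at (257,163), (470,207) and (448,276), and the post's rear arc is at (285,192). The key's shoulder disc is near (427,233), and its bow's top edge runs from (437,261) to (470,261).

Run:
```python
from h import *
np.set_printoptions(precision=4,suppress=True)
tl,tr,br=[P("w4",u,.05)[:2] for u in((257,163),(470,207),(448,276))]
c=(tl+br)/2;y=tl-tr;L=np.linalg.norm(y);yaw=np.arctan2(-y[0],y[1]);print(tl,tr,br,"L",L,np.linalg.norm(tr-br),"yaw",yaw,"c",c)
e=np.array([-np.sin(yaw),np.cos(yaw)]);post=c+.055*e;key=c-.055*e
print("post",post,rel([*post,.066]),"arc",P("w4",(285,192),.066),"key",key,"shoulder",P("w4",(427,233),.054),"bow",P("w4",(453,258),.092))
```

```text
[0.4694 0.2539] [0.5027 0.0933] [0.4464 0.0778] L 0.16398670526610512 0.05836667152977668 yaw 0.20425761283246335 c [0.4579 0.1658]
post [0.4468 0.2197] [ 7.3074  3.6931 37.3964] arc [0.461  0.2281 0.066 ] key [0.4691 0.112 ] shoulder [0.4722 0.1147 0.054 ] bow [0.4693 0.1125 0.092 ]
```

```bash
python3 -m handwheel '[[3,2,0,0,0,0,1],[2.5,1,5,0,0,0,1],[0,0,12,0,0,0,1],[0,0,14,0,0,0,1],[0,0,12,0,0,0,1],[0,0,8,0,0,0,1],[0,0,5,0,0,0,1],[0,0,3,0,0,0,1],[0,0,1,0,0,0,1],[0,0,0,0,0,0,1]]'
python3 -m handwheel '[[0,0,1,0,0,0,1],[0,0,0,0,0,0,1]]'
```

```text
time_s: 6.87
tool_pos: [0.4452, 0.2195, 0.0434]
tool_rot: [[0.919, 0.395, 0.0], [0.395, -0.919, 0.0], [0.0, -0.0, -1.0]]
ft_force: [0.1, -0.3, -1.5]
width: 0.0178
finger_force: 58.9
time_s: 7.03
tool_pos: [0.4455, 0.2197, 0.0428]
tool_rot: [[0.919, 0.395, 0.001], [0.395, -0.919, 0.0], [0.001, 0.0, -1.0]]
ft_force: [0.0, -0.1, -1.7]
width: 0.0178
finger_force: 58.9
```

```bash
python3 -m handwheel '[[0,0,1,0,0,0,1],[0,0,1,0,0,0,1],[0,0,0,0,0,0,1]]'
```

```text
time_s: 7.28
tool_pos: [0.4459, 0.2199, 0.0426]
tool_rot: [[0.919, 0.395, 0.002], [0.395, -0.919, 0.001], [0.002, 0.0, -1.0]]
ft_force: [-5.6, -3.3, 15.4]
width: 0.0181
finger_force: 60.7
```

Contact came at 0.0426, where 0.0423 was predicted for the cap seated on the post. I'll release, rise, move to the key and turn so the fingers pinch across its thickness.

```bash
python3 -m handwheel '[[0,0,-1,0,0,0,1],[0,0,-0.5,0,0,0,0.3],[0,0,0,0,0,0,0.3],[0,0,0,0,0,0,0.3],[0,0,0,0,0,0,0.3],[0,0,0,0,0,0,0.3],[0,0,-5,0,0,0,0.3],[0,0,-20,0,0,0,0.3],[0,0,-30,0,0,0,0.3],[-2,10,-15,0,0,0,0.3],[-6,30,0,0,0,0,0.3],[-7,36,0,0,0,0,0.3]]'
python3 -m handwheel '[[-6,31,0,0,0,-0.12,0.3],[0,0,0,0,0,-0.123,0.3],[0,0,0,0,0,-0.123,0.3],[0,0,0,0,0,-0.123,0.3],[0,0,0,0,0,-0.123,0.3],[0,0,0,0,0,-0.123,0.3],[0,0,0,0,0,-0.123,0.3],[0,0,0,0,0,-0.123,0.3],[0,0,0,0,0,-0.123,0.3],[0,0,0,0,0,-0.123,0.3],[0,0,0,0,0,-0.12,0.3],[0,0,0,0,0,0,0.3]]'
python3 -c "
from h import *
a=snap('wrist','w5')['image'];b=snap('side','s5')['image'][180:250,200:270]
print(monitor.sense()['qpos'])
cv2.imwrite('pics/c5.png',np.hstack([cv2.resize(a,(533,400)),cv2.resize(b,(260,260)) if 0 else np.vstack([cv2.resize(b,(260,260),interpolation=2),np.zeros((140,260,3),np.uint8)])])[:,:,::-1])"
```

```text
time_s: 8.28
tool_pos: [0.4624, 0.1446, 0.1141]
tool_rot: [[0.917, 0.398, 0.004], [0.398, -0.917, 0.001], [0.004, 0.0, -1.0]]
ft_force: [0.9, -0.2, 0.4]
width: 0.0597
finger_force: 0.0
time_s: 9.28
tool_pos: [0.4679, 0.1133, 0.1121]
tool_rot: [[-0.185, 0.983, 0.0], [0.983, 0.185, 0.0], [-0.0, 0.0, -1.0]]
ft_force: [-0.0, 0.3, -0.2]
width: 0.0599
finger_force: 0.0
[ 1.31043734e-01 -1.43133126e-01  1.90689961e+00  2.21215076e-05
  1.37759831e+00 -4.51319046e-02]
```

View pics/c5.png

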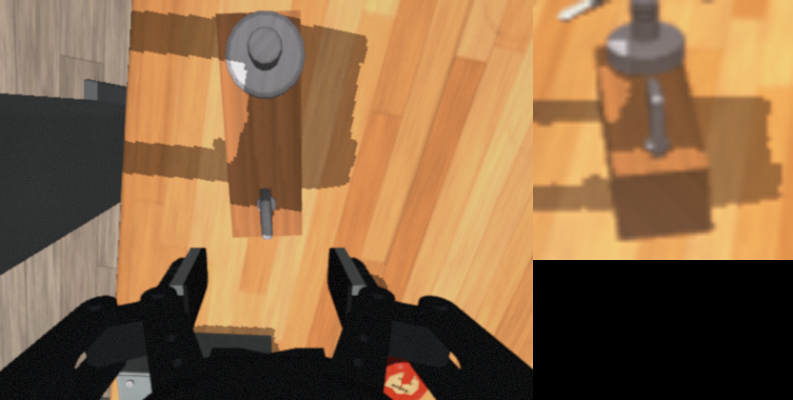

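The cap sits level on the post at crop (265,50). The key's bow is edge-on at about (266,190)–(267,236), and the stand's front corners are at (233,237) and (301,235), all in the crop (scale 1.05).

Run:
```python
from h import *
np.set_printoptions(precision=4,suppress=True)
g=lambda u,z:P("w5",np.array(u)*1.05,z)
a,b,c=g((233,237),.05),g((301,235),.05),g((217,15),.05)
y=c-a;print("L",np.linalg.norm(y),"W",np.linalg.norm(a-b),"yaw",np.arctan2(-y[0],y[1]),np.arctan2((b-a)[1],(b-a)[0]))
yaw=np.arctan2((b-a)[1],(b-a)[0]);m=(a+b)/2;k=m+.030*np.array([-np.sin(yaw),np.cos(yaw),0]);print("slot",k,rel(k))
for u in((267,234),(266,192)):
    p=g(u,.094);print(p,rel(p))
print("cap",g((264,47),.103))
# bow mask columns: grey pixels
im=np.load("w5.npz")["image"];hsv=cv2.cvtColor(im,cv2.COLOR_RGB2HSV);m=((hsv[...,1]<70)&(hsv[...,2]>40)).astype(np.uint8)
m[:190]=0;m[255:]=0;m[:,:255]=0;m[:,305:]=0
for v in range(195,254,6):
    x=np.where(m[v])[0];print(v,x.min() if len(x) else 0,x.max() if len(x) else 0)
```

```text
L 0.16801706132667169 W 0.05824098972169117 yaw 0.2211476702475525 0.2173783233960339
slot [0.4668 0.1139 0.05  ] [ 0.8015 -1.0906 62.0405]
[0.4696 0.1041 0.094 ] [-9.3865  0.0129 18.0407]
[0.4634 0.1338 0.094 ] [20.9438 -0.9479 18.0408]
cap [0.4464 0.2188 0.103 ]
195 0 0
201 274 283
207 273 286
213 270 289
219 271 288
225 274 285
231 274 284
237 275 285
243 275 285
249 276 285
```

```bash
python3 -m handwheel '[[1.5,-0.5,15,0,0,-0.02,0.5],[1.5,0,25,0,0,0,0.5],[0,0,20,0,0,0,0.5],[0,0,13,0,0,0,0.5],[0,0,8,0,0,0,0.5],[0,0,5,0,0,0,0.5],[0,0,2,0,0,0,0.5],[0,0,0,0,0,0,0.8],[0,0,0,0,0,0,1],[0,0,0,0,0,0,1],[0,0,0,0,0,0,1],[0,0,0,0,0,0,1]]' 100
python3 -m handwheel '[[0,0,0,0,0,0,1],[0,0,0,0,0,0,1],[0,0,0,0,0,0,1]]'
```

```text
time_s: 10.38
tool_pos: [0.4677, 0.1163, 0.0249]
tool_rot: [[-0.199, 0.98, 0.002], [0.98, 0.199, 0.0], [-0.0, 0.002, -1.0]]
ft_force: [-2.2, -0.1, 6.1]
width: 0.0063
finger_force: 97.8
time_s: 10.63
tool_pos: [0.4677, 0.1163, 0.0249]
tool_rot: [[-0.199, 0.98, 0.002], [0.98, 0.199, 0.0], [-0.0, 0.002, -1.0]]
ft_force: [-1.7, -0.5, 5.7]
width: 0.0065
finger_force: 97.8
```

Key gripped. I'll lift it and carry it over the lock, then look.

```bash
python3 -m handwheel '[[0,0,-4,0,0,0,1],[0,0,-12,0,0,0,1],[0,0,-25,0,0,0,1],[0,0,-30,0,0,0,1],[-4,-2,-25,0,0,0,1],[-15,-6,-9,0,0,0,1],[-30,-12,0,0,0,0.02,1],[-33,-14,0,0,0,0.02,1],[-33,-14,0,0,0,0.02,1],[-33,-14,0,0,0,0.02,1],[-33,-14,0,0,0,0,1],[-32,-13,0,0,0,0,1]]'
python3 -m handwheel '[[-28,-11,0,0,0,0,1],[-18,-7,0,0,0,0,1],[-8,-3,0,0,0,0,1],[0,0,0,0,0,0,1]]'
python3 -c "
from h import *
a=snap('wrist','w6')['image'];b=snap('side','s6')['image'][190:350,110:310]
cv2.imwrite('pics/c6.png',np.hstack([a[20:,60:560],cv2.resize(b,(300,240),interpolation=2).repeat(1,0) if 0 else np.vstack([cv2.resize(b,(300,240),interpolation=2),np.zeros((160,300,3),np.uint8)])])[:,:,::-1])"
```

```text
time_s: 11.63
tool_pos: [0.4117, -0.1096, 0.1299]
tool_rot: [[-0.12, 0.993, 0.001], [0.993, 0.12, -0.001], [-0.001, 0.001, -1.0]]
ft_force: [0.7, -0.0, -1.1]
width: 0.006
finger_force: 98.1
time_s: 11.97
tool_pos: [0.3977, -0.1656, 0.1296]
tool_rot: [[-0.117, 0.993, 0.001], [0.993, 0.117, -0.001], [-0.001, 0.001, -1.0]]
ft_force: [-0.2, -0.6, -0.7]
width: 0.0066
finger_force: 98.1
```

View pics/c6.png

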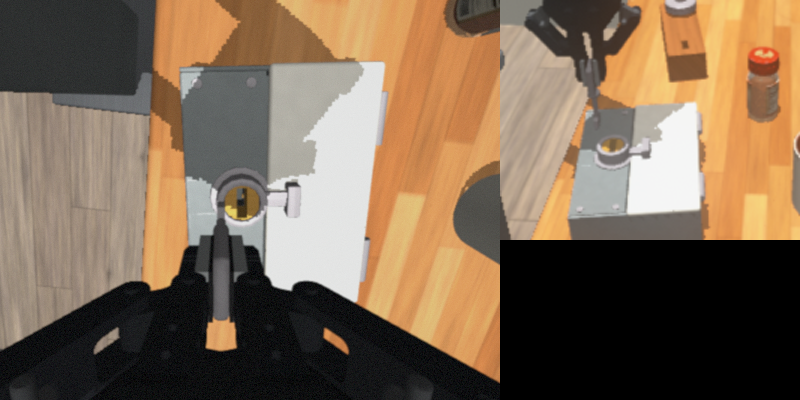

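The key hangs at crop column 220, with its tip near (219,205). The collar and gold lock face are centred near (241,199), with the dark slot inside. My ten views are used up, so I'll measure the rest numerically.

Run:
```python
from h import *
im=np.load("w6.npz")["image"];h=cv2.cvtColor(im,cv2.COLOR_RGB2HSV)
print("cols 262..338 step1.5")
for v in range(180,286,2):
    r=""
    for u in range(262,336,2):
        H,S,V=h[v,u]; r+= "G" if (S>110 and 12<H<40 and V>60) else ".:-=+*#%@@"[min(int(V)//26,9)]
    print(v,r)
```

```text
cols 262..338 step1.5
180 =================================+###
182 =================================+###
184 =================================+###
186 =================================+###
188 ================+++++++==========+###
190 =============+++++++++++++=+=====+###
192 ===========+++++++++++++++++=====*###
194 ==========++++++==----==+++++====*###
196 =========+++++=----------=+++++==*###
198 +=======++++=------==------+++++=*###
200 #*+====++++=---==++++++++=--=+++=*###
202 %%*====+++=--=++++++++++*++--++++*#%@
204 %%%%#++++=--=+++++++++++++++=-+++#@@@
206 %%%%%++++--++++++++GGG++++++++=+*@@@@
208 %%%%#%#+=-=+++++GG++=GGGG+++++==+#%@@
210 %%%%*@@#-=++++GGG+==--GGGG+++++=++***
212 %%%%*@@%=++++GGGG+==-:GGGGG+++++==*##
214 %%%%#@@#=++++GGGG+==GGGGGGGG++++=+@@@
216 %%%%#@@#=+++GGGGG+==GGGGGGGGG++++@@@@
218 %%%%#@@*++++GGGGG+===-GGGGGGG=+++@@@@
220 %%%%#@@*+++=GGGGGG:::-GGGGGGG=+++%@@@
222 %%%%#@@*=--=GGGGGG:::-GGGGGGG=+++%@@@
224 %%%%%%@*---=GGGGGG:::-GGGGGGG=+++%@@@
226 %%%%%%@%---=GGGGGGGGGGGGGGGGG=+##@@@@
228 %%%%%%@%+++*GGGGGGGGGGGGGGGGG++#%@@@@
230 %%%%%#%%+++*GGGGGGGGGGGG
[... 447 characters left out ...]
----=#################+%@@@@
254 #####+--------*################=%@@@@
256 -----.:------::-----*##########=%@@@@
258 ----:.:------:.-----+##########+%@@@@
260 ----:.:------:.-----=##########=%@@@@
262 ----:.:------:.-----=##########+%@@@@
264 ----:.:------:.:-----*########*+%@@@@
266 ----:.:------:.:-----:::::+###*=@@@@@
268 ----:.:------:.:-----:....:=##*=@@@@@
270 ----:.:------:.:-----:......+#*=%@@@@
272 ----:.:------:.:-----:......-#*=@@@@@
274 ----..-------:.:------:.....:**+@@@@@
276 ----:.--------.:------:::::::**+@@@@@
278 ----.:---===--.:------:......=*+@@@@@
280 ----.:=======-::------:.::.::-*+@@@@@
282 ----.:========..------:...:..:++@@@@@
284 ---:.:====+===..------:.......=+@@@@@
```

Run:
```python
from h import *
np.set_printoptions(precision=2,suppress=True)
d=np.load("w6.npz");K=d["camera_matrix"]
T=np.linalg.inv(np.array(vision.snapshot("wrist")["T_tool_cam"]))
def pj(x,y,z): p=K@(T@np.array([x,y,z,1000])/1000)[:3]; return p[:2]/p[2]
th=np.linspace(0,np.pi/2,30)
for x0 in(-4,-2,0,2,4):
    sil=min(pj(x0+10*np.cos(a),0,10.9+10*np.sin(a))[1] for a in th)
    print(x0,"rounded R10 sil v",sil,"square",pj(x0+10,0,20.9)[1],"tipc",pj(x0,0,20.9),"shoulder front",pj(x0+8,0,-25.1), "shoulder side",pj(x0,8,-25.1))
for uv,z in(((299.5,216),.08),((301.5,217),.078),((302,218),.078)): print(P("w6",uv,z)*1000,rel(P("w6",uv,z)))
im=cv2.cvtColor(d["image"],cv2.COLOR_RGB2GRAY)
for v in range(214,258,2): print(v,im[v,268:300:1].tolist())
# side view gold
s=np.load("s6.npz")["image"];h=cv2.cvtColor(s,cv2.COLOR_RGB2HSV);m=(h[...,1]>110)&(h[...,0]>12)&(h[...,0]<40)
y,x=np.where(m[275:300,170:200]);print("side gold",x.min()+170,x.max()+170,y.min()+275,y.max()+275,P("s6",(x.mean()+170,y.mean()+275),.078)*1000)
```

```text
-4 rounded R10 sil v 226.57513465676033 square 222.50769286861004 tipc [280.44 236.69] shoulder front [280.4  253.24] shoulder side [295.4  267.09]
-2 rounded R10 sil v 223.61506347271666 square 219.62563255610064 tipc [280.44 233.88] shoulder front [280.4  249.72] shoulder side [295.45 263.66]
0 rounded R10 sil v 220.63868758372854 square 216.72817500255857 tipc [280.44 231.06] shoulder front [280.4  246.18] shoulder side [295.5  260.21]
2 rounded R10 sil v 217.64587190305141 square 213.81519648919505 tipc [280.44 228.23] shoulder front [280.4  242.61] shoulder side [295.55 256.73]
4 rounded R10 sil v 214.6306415041831 square 210.88657196820006 tipc [280.44 225.37] shoulder front [280.4  239.01] shoulder side [295.6  253.24]
[ 411.71 -162.21   80.  ] [-0.65 13.46 49.01]
[ 413.52 -163.41   78.  ] [-2.06 15.11 51.01]
[ 414.   -164.15   78.  ] [-2.85 15.5  51.01]
214 [184, 174, 160, 194, 222, 226, 228, 223, 178, 113, 96, 111, 118, 123, 123, 120, 118, 109, 107, 104, 107, 104, 105, 107, 102, 108, 102, 105, 101, 97, 97, 94]
216 [180, 169, 176, 212, 227, 228, 229, 224, 161, 100, 101, 114, 
[... 2554 characters left out ...]
7, 70, 118, 160, 178, 178, 178, 178, 177, 175, 174, 175, 177, 179]
250 [180, 180, 182, 177, 157, 108, 61, 53, 57, 50, 59, 55, 58, 59, 61, 58, 59, 60, 56, 57, 91, 150, 175, 176, 176, 174, 176, 176, 172, 177, 173, 175]
252 [178, 182, 180, 175, 154, 103, 64, 55, 54, 55, 56, 58, 60, 54, 56, 58, 61, 59, 54, 56, 89, 146, 174, 179, 177, 175, 177, 177, 175, 176, 176, 175]
254 [158, 159, 160, 153, 126, 80, 59, 54, 53, 54, 54, 62, 59, 56, 60, 56, 62, 60, 56, 52, 70, 117, 149, 159, 159, 159, 161, 160, 160, 158, 158, 156]
256 [65, 65, 54, 37, 16, 17, 41, 55, 56, 53, 56, 59, 59, 59, 57, 60, 54, 56, 59, 42, 29, 25, 32, 48, 60, 65, 66, 69, 65, 66, 66, 62]
side gold 178 191 283 290 [ 412.89 -167.86   78.  ]
```

Run:
```python
from h import *
np.set_printoptions(precision=1,suppress=True)
d=np.load("s6.npz")
def pj(X):
    p=d["camera_matrix"]@(d["R"]@np.array(X)+d["t"]);return p[:2]/p[2]
t=np.array([.3977,-.1656,.1296])
for n,z in(("tip",.1087),("bit top",.1227),("shoulder bot",.1547),("sh top",.1587),("fingertip",.1666),("bowtop",.1987)): print(n,pj([t[0],t[1],z]))
g=cv2.cvtColor(d["image"],cv2.COLOR_RGB2GRAY)
print("side u160..199")
for v in range(228,300): print(v,"".join(" .:-=+*#%@"[min(int(x)//24,9)] for x in g[v,160:200]))
```

```text
tip [174.7 272.1]
bit top [173.9 266. ]
shoulder bot [171.9 251.7]
sh top [171.7 249.9]
fingertip [171.2 246.2]
bowtop [169.2 231.1]
side u160..199
228 :::::::::+*=::::::::+**###########**####
229 :::::::::==---::::::+*###########**#####
230 :::-==-:-=--==-:::::+*###########**#####
231 :::-=-::-=-----:::::=*###########**#####
232 :::---::===----:::::=*##########**######
233 :::---::===----:::::=*##########**######
234 -::-----===-----::::-*##########*#######
235 =::-----===-----::::-*#########*########
236 =:::---====-----::::-*#########*########
237 =:::---====-----::::-*##################
238 =:::---===------::::-*##################
239 =:::------------::::-*##################
240 =:::------------::::=*##################
241 =-::------------:::-+*##################
242 *=::-------------::-*###################
243 *+-:---------------=*###################
244 #*+===-----------=++*###################
245 #####+=---------=+*#####################
246 #####+=--------==*######################
247 #####++==------=+*######################
248 ########+-----=**#######################
249 ###
[... 1587 characters left out ...]
++++==++=====++++=+++==*#
285 ###+==========++++==+++=====++++=+*+==*#
286 **#+==========+##++++++=====++++=+#*+=*#
287 +*#+==========*%%*++++======+++++*#*=+*#
288 =+*+==========*%%####*+=====+++**##++*%%
289 ===+++++++++==*%%%%%%#*====+++*%%#+=*%%%
290 ==+*#######*+++*%%%%%%*+==+###%%#+==#%%%
291 ==+*##########*+*%%%%%#***#%%%#*+===#%%%
292 ==+############+=*#%%%%%%%%%##+=====++++
293 ==*##########%%+==++**###**+++=======+*#
294 =+*##########%%*=======++===========*#@@
295 =+*##########%%*===================*%@@@
296 =+*##########%%#+=================*%%@@@
297 =+*#########*%%%*+==============+*%%#@@@
298 =*############%%%#++==========+**#%#*@@@
299 +###############%%#*+++++++++*#%%##*+@@@
```

The side view puts the key tip at about (175,271), where (174.7,272) was expected, so the key hangs as assumed. The lock relative to the tool is about x -3.5, y +15. I'll shift over it and probe down.

```bash
python3 -m handwheel '[[-1,5,0,0,0,0,1],[-1.5,6,0,0,0,0,1],[-1,4,8,0,0,0,1],[0,0,10,0,0,0,1],[0,0,6,0,0,0,1],[0,0,2,0,0,0,1],[0,0,0,0,0,0,1]]' 110
python3 -m handwheel '[[0,0,3,0,0,0,1],[0,0,3,0,0,0,1],[0,0,1,0,0,0,1]]'
```

```text
time_s: 12.7
tool_pos: [0.4122, -0.1652, 0.1012]
tool_rot: [[-0.12, 0.993, -0.003], [0.993, 0.12, 0.001], [0.002, -0.002, -1.0]]
ft_force: [-1.1, -1.3, -0.7]
width: 0.0061
finger_force: 108.2
time_s: 12.95
tool_pos: [0.4132, -0.1659, 0.0955]
tool_rot: [[-0.12, 0.993, -0.0], [0.993, 0.12, 0.0], [0.0, -0.0, -1.0]]
ft_force: [-0.1, -0.8, -0.0]
width: 0.0061
finger_force: 108.2
```

```bash
python3 -m handwheel '[[0,0,2,0,0,0,1],[0,0,2,0,0,0,1],[0,0,1,0,0,0,1]]'; python3 -c "
from h import *
print(monitor.sense()['wrist_torque'])"
```

```text
time_s: 13.2
tool_pos: [0.4132, -0.1658, 0.0906]
tool_rot: [[-0.12, 0.993, 0.0], [0.993, 0.12, 0.0], [0.0, 0.0, -1.0]]
ft_force: [0.7, -0.0, 0.3]
width: 0.0065
finger_force: 108.2
[ 0.03407366 -0.00823518  0.0388018 ]
```

No force with the tip 8 mm below the mouth, so the key is in the keyway. I'll continue down.

```bash
python3 -m handwheel '[[0,0,3,0,0,0,1],[0,0,3,0,0,0,1],[0,0,3,0,0,0,1],[0,0,0,0,0,0,1]]'; python3 -m handwheel '[[0,0,3,0,0,0,1],[0,0,3,0,0,0,1],[0,0,3,0,0,0,1],[0,0,0,0,0,0,1]]'
```

```text
time_s: 13.53
tool_pos: [0.4128, -0.1656, 0.0809]
tool_rot: [[-0.12, 0.993, -0.001], [0.993, 0.12, 0.001], [0.001, -0.001, -1.0]]
ft_force: [0.1, 0.6, -0.9]
width: 0.006
finger_force: 108.2
time_s: 13.87
tool_pos: [0.4128, -0.1656, 0.072]
tool_rot: [[-0.12, 0.993, -0.001], [0.993, 0.12, 0.001], [0.001, -0.001, -1.0]]
ft_force: [-0.2, -0.2, -1.2]
width: 0.0058
finger_force: 108.2
```

```bash
python3 -m handwheel '[[0,0,2,0,0,0,1],[0,0,2,0,0,0,1],[0,0,2,0,0,0,1],[0,0,2,0,0,0,1],[0,0,0,0,0,0,1]]'; python3 -m handwheel '[[0,0,2,0,0,0.02,1],[0,0,2,0,0,-0.04,1],[0,0,2,0,0,0.04,1],[0,0,2,0,0,-0.02,1],[0,0,0,0,0,0,1]]'
```

```text
time_s: 14.28
tool_pos: [0.413, -0.1657, 0.0643]
tool_rot: [[-0.12, 0.993, -0.001], [0.993, 0.12, 0.0], [0.0, -0.001, -1.0]]
ft_force: [0.6, -0.5, -1.1]
width: 0.0064
finger_force: 108.2
time_s: 14.7
tool_pos: [0.4134, -0.1658, 0.0566]
tool_rot: [[-0.122, 0.993, 0.0], [0.993, 0.122, 0.0], [0.0, 0.0, -1.0]]
ft_force: [0.7, 0.2, -0.3]
width: 0.0063
finger_force: 108.5
```

```bash
python3 -m handwheel '[[0,0,1.5,0,0,0,1],[0,0,1.5,0,0,0,1],[0,0,1,0,0,0,1],[0,0,0,0,0,0,1]]'
python3 - <<'E'
from h import *
np.set_printoptions(precision=1,suppress=True)
snap('wrist','w7');d=snap('side','s7');print(monitor.sense()['tool_pos'])
def pj(X):
    p=d["camera_matrix"]@(d["R"]@np.array(X)+d["t"]);return p[:2]/p[2]
for n,z in(("tcp",.053),("mouth",.078),("ftip",.09)): print(n,pj([.413,-.166,z]))
g=cv2.cvtColor(d["image"],cv2.COLOR_RGB2GRAY)
for v in range(252,302): print(v,"".join(" .:-=+*#%@"[min(int(x)//24,9)] for x in g[v,160:206]))
E
```

```text
time_s: 15.03
tool_pos: [0.4138, -0.166, 0.053]
tool_rot: [[-0.12, 0.993, 0.001], [0.993, 0.12, -0.0], [-0.001, 0.001, -1.0]]
ft_force: [2.3, -0.4, 0.3]
width: 0.0063
finger_force: 108.7
[ 0.4 -0.2  0.1]
tcp [185.8 295.8]
mouth [184.5 285.6]
ftip [183.9 280.5]
252 :::::::-+=::::::::-*###+:::::::-*#*+-:::::::::
253 :::::::::::::::::::+###+::::::::++=-::::::::::
254 :::::::::::::::::::=*##+::::::::-:::::::::::::
255 :::::::::::::::::::-=**=:::::::::::::::::::::-
256 ::::::::::::::::::::=+=-::::::::::::::::::::-+
257 ::::::::::::::::::::===-:::::::::::::::::::-+#
258 ::::::::::::::::::::====-::::::::::::::::::=#%
259 ::::::::::::::::::::====-:::::::::::::::::-*#%
260 ::::::::::::::::::::--==-::::::::::::::::-+*##
261 -::::::::::::::::::::-==-:::::::::::::::-=*###
262 +-:::::::::::::::::::-++-:::::::::::::::=*####
263 #+-:::::-::::::::::::-**=::::::::--=----+#####
264 ##+==-==+=--:::::::::-++-:::::::-=+=====*#####
265 #####**%%#*+-::::::::-==-:::::::-=+=====*#####
266 ####**#%###*=::::---:-==---:::::-=======*#####
267 ####***####*+-::-==-:-==-==-::::-======+*#####
268 ###****#####*=::--=
[... 1010 characters left out ...]
=====*#*++++========++++++==++++++*%%
289 =+++==========*%%#*++=======++++++===+++++++%%
290 ==============+*%%%#*++====++++++====+++++++##
291 ===============+*%%%%#**+++++++=====++++++++++
292 =============++==*#%%%%%%%*+++================
293 ==++++++++==+*#+==++**###*++==========++***++=
294 =+*#######*+*%%*======++++==========++*#####*+
295 =+*##########%%*====================+*#####%%*
296 =+###########%%#+==================++*###%%@@@
297 =+###########%%%#+================+++*##%@@@@@
298 +*###########%%%%#++=========+==++++=*#%@@@@@@
299 +##############%%%#*++++++++*****++==#%%@@@@@@
300 =*###%%%%%####**#%%%#######%%%%%#*+=+@@@@@@@@@
301 +*##############**###%%%%%%%%##**#*++@@@@@@@@@
```

```bash
python3 -m handwheel '[[0,0,1,0,0,0.03,1],[0,0,1,0,0,-0.06,1],[0,0,0,0,0,0.03,1]]' 120;  python3 -m handwheel '[[0,0,1,0,0,0.03,1],[0,0,1,0,0,-0.06,1],[0,0,0,0,0,0.03,1]]'
```

```text
time_s: 15.38
tool_pos: [0.4142, -0.1663, 0.0529]
tool_rot: [[-0.124, 0.992, 0.002], [0.992, 0.124, -0.001], [-0.001, 0.001, -1.0]]
ft_force: [-3.6, 3.2, 17.3]
width: 0.0062
finger_force: 119.5
time_s: 15.63
tool_pos: [0.4148, -0.1666, 0.0527]
tool_rot: [[-0.124, 0.992, 0.002], [0.992, 0.124, -0.001], [-0.002, 0.002, -1.0]]
ft_force: [-10.3, 6.5, 32.7]
width: 0.0063
finger_force: 122.1
```

It stops firmly at 0.0528, where 0.0529 was predicted for fully home, with 33 N. I'll ease off a little and turn clockwise.

```bash
python3 -m handwheel '[[0,0,-1,0,0,0.05,1],[0,0,-0.5,0,0,0.1,1],[0,0,0,0,0,0.1,1],[0,0,0,0,0,0.1,1],[0,0,0,0,0,0,1]]'; python3 -c "
from h import *
print(monitor.sense()['wrist_torque'])"
```

```text
time_s: 16.05
tool_pos: [0.415, -0.1667, 0.0528]
tool_rot: [[0.234, 0.972, 0.003], [0.972, -0.234, -0.002], [-0.001, 0.004, -1.0]]
ft_force: [-2.0, 0.9, 16.7]
width: 0.0064
finger_force: 119.6
[0.35868748 0.45002042 0.08539811]
```

```bash
python3 -m handwheel '[[0,0,0,0,0,0.12,1],[0,0,0,0,0,0.12,1],[0,0,0,0,0,0.12,1],[0,0,0,0,0,0.12,1],[0,0,0,0,0,0,1]]';python3 -m handwheel '[[0,0,0,0,0,0.12,1],[0,0,0,0,0,0.12,1],[0,0,0,0,0,0.12,1],[0,0,0,0,0,0.12,1],[0,0,0,0,0,0,1]]'; python3 -c "
from h import *
s=monitor.sense();print(s['wrist_torque'],s['qpos'])"
```

```text
time_s: 16.47
tool_pos: [0.4155, -0.1671, 0.0529]
tool_rot: [[0.657, 0.753, 0.004], [0.754, -0.657, -0.003], [0.001, 0.005, -1.0]]
ft_force: [1.7, 0.4, 15.1]
width: 0.0058
finger_force: 119.1
time_s: 16.88
tool_pos: [0.4158, -0.1677, 0.0529]
tool_rot: [[0.931, 0.365, 0.005], [0.365, -0.931, -0.004], [0.003, 0.005, -1.0]]
ft_force: [2.6, -2.5, 11.8]
width: 0.0063
finger_force: 118.7
[-0.51364394 -0.40961031  0.07075283] [-4.97033940e-01 -1.82940649e-01  2.05558753e+00 -8.38176624e-04
  1.26280304e+00  7.00679646e-01]
```

```bash
python3 -m handwheel '[[0,0,0,0,0,0.1,1],[0,0,0,0,0,0.1,1],[0,0,0,0,0,0.1,1],[0,0,0,0,0,0,1],[0,0,0,0,0,0,1]]';python3 -c "
from h import *
s=monitor.sense();print(s['wrist_torque'])"
python3 -m handwheel '[[0,0,0,0,0,0.1,1],[0,0,0,0,0,0.05,1],[0,0,0,0,0,0,1]]'; python3 -c "
from h import *
s=monitor.sense();print(s['wrist_torque'])"
```

```text
time_s: 17.3
tool_pos: [0.4157, -0.168, 0.0529]
tool_rot: [[0.997, 0.081, 0.005], [0.081, -0.997, -0.004], [0.004, 0.005, -1.0]]
ft_force: [1.1, -5.0, 11.4]
width: 0.0061
finger_force: 118.6
[-1.03144451 -0.2126409   0.25900828]
time_s: 17.55
tool_pos: [0.4155, -0.1683, 0.053]
tool_rot: [[0.997, -0.072, 0.004], [-0.072, -0.997, -0.005], [0.005, 0.005, -1.0]]
ft_force: [0.9, -6.9, 11.8]
width: 0.0063
finger_force: 118.7
[-1.21367657 -0.20072067  0.35726894]
```

```bash
python3 -m handwheel '[[0,0,0,0,0,0.05,1],[0,0,0,0,0,0.05,1],[0,0,0,0,0,0,1],[0,0,0,0,0,0,1]]'
python3 - <<'E'
from h import *
s=monitor.sense();print(s['wrist_torque'])
d=snap('side','s8');g=cv2.cvtColor(d["image"],cv2.COLOR_RGB2GRAY);g0=cv2.cvtColor(np.load("s7.npz")["image"],cv2.COLOR_RGB2GRAY)
for v in range(268,304,1): print(v,*["".join(" .:-=+*#%@"[min(int(x)//24,9)] for x in q[v,165:222]) for q in(g0,g)])
E
```

```text
time_s: 17.88
tool_pos: [0.4154, -0.1684, 0.0529]
tool_rot: [[0.986, -0.167, 0.004], [-0.167, -0.986, -0.005], [0.005, 0.004, -1.0]]
ft_force: [0.1, -7.7, 12.4]
width: 0.006
finger_force: 120.1
[-1.26741826 -0.08172223  1.26681051]
268 **#####*=::--=-:=+=--=-:::::======+*##################### *=-::::::::::::::::::-----========+*#####################
269 ########=::--=--=+=--=--::::======+*##################### **=-::::::::::::::::------========+*#####################
270 ########=::--=--=+=--==-::::-=====+*##################### ##*+=-----::::::::::-=----========+*#####################
271 ########+-::-=--=+=--==-::::-=====*###################### ####****+=-:::::::::-=-----=======+######################
272 *#######+-::-=-==+=--==-::::-=====*###################### *#######*+=-::::::::-==----=======*######################
273 #######*=-::-===++=--==-::::-=====*###################### #######*+=--::::::::-=-----=======*######################
274 *+*###*+=:::--=====---=-::::======*###################### *+*###*+==--::::::::--=----=======*######################
275 +=+**++==-::--=====---=-
[... 2751 characters left out ...]
=========+==++++=*#%@@@@@@@@@@@@@@@@@@@@@@ #########%%*================+++=*##%@@@@@@@@@@@@@@@@@@@@@
299 ##########%%%#*++++++++*****++==#%%@@@@@@@@@@@@@@@@@@@@@@ ###########*++===========+*+++==#%%@@@@@@@@@@@@@@@@@@@@@@
300 %%%%%####**#%%%#######%%%%%#*+=+@@@@@@@@@@@@@@@@@@@@@@@@@ %%%%%####**++++++=====++*##*===+@@@@@@@@@@@@@@@@@@@@@@@@@
301 ###########**###%%%%%%%%##**#*++@@@@@@@@@@@@@@@@@@@@@@@@@ ##########*+++++++++++++*#*+++++@@@@@@@@@@@@@@@@@@@@@@@@@
302 #############***#######***####**@@@@@@@@@@@@@@@@@@@@@@@@@ ###########+=====++=++==+*####**@@@@@@@@@@@@@@@@@@@@@@@@@
303 #################*****########*#@@@@@@@@@@@@@@@@@@@@@@@@@ ##########+============+*#####**@@@@@@@@@@@@@@@@@@@@@@@@@
```

Run:
```python
from h import *
snap('wrist','w8')
a=np.load("s7.npz")["image"].astype(int);b=np.load("s8.npz")["image"].astype(int)
print("side diff");D=np.abs(a-b).max(2)
for v in range(276,300,2): print(v,D[v,192:220:2].tolist())
im=np.load("w8.npz")["image"];g=cv2.cvtColor(im,cv2.COLOR_RGB2GRAY)
print("wrist, expect lock", monitor.sense()['tool_pos'])
for v in range(110,262,4): print(v,"".join(" .:-=+*#%@"[min(int(x)//26,9)] for x in g[v,200:370:2]))
```

```text
side diff
276 [28, 1, 2, 2, 2, 2, 2, 2, 1, 2, 2, 2, 2, 2]
278 [13, 0, 1, 1, 3, 2, 2, 2, 2, 1, 3, 2, 1, 1]
280 [5, 2, 2, 2, 2, 2, 3, 2, 3, 2, 1, 2, 2, 64]
282 [7, 1, 2, 2, 2, 1, 2, 1, 1, 2, 2, 1, 62, 77]
284 [9, 2, 1, 1, 2, 2, 1, 2, 1, 1, 3, 24, 75, 76]
286 [2, 2, 1, 1, 2, 2, 4, 42, 4, 1, 2, 66, 74, 74]
288 [1, 1, 1, 2, 2, 2, 2, 4, 3, 12, 63, 71, 52, 62]
290 [1, 1, 2, 3, 2, 2, 2, 2, 2, 42, 41, 2, 1, 1]
292 [1, 1, 2, 3, 2, 2, 2, 2, 1, 21, 1, 1, 1, 1]
294 [1, 2, 2, 1, 2, 2, 1, 2, 2, 2, 1, 1, 1, 1]
296 [2, 1, 1, 2, 3, 1, 2, 2, 2, 1, 1, 2, 1, 1]
298 [2, 2, 1, 2, 36, 2, 1, 1, 1, 1, 1, 2, 1, 2]
wrist, expect lock [ 0.41536784 -0.16841728  0.05294752]
110 #####################################################################################
114 #####################################################################################
118 #####################################################################################
122 #####################################################################################
126 ####################################################################################
[... 2271 characters left out ...]
::::----=-=--::::::--=========--:::.:..:-----------------------+++++++
234 ++===--::::::----------==-:.:::-====----=---==------...:----------------------+++++++
238 :::.:::-------------:--=-:.:--=-------:---------------:.:----:-------------:--=++++++
242 ---------------------===-:------------------------------::------:------------++++++++
246 ---------------------==-:-==---------:..:...-------------::--------:---------++++++++
250 ----------------------=--------------...::..:---:::-------:------------------=+++++++
254 ---------------------=--------------:...:..........:----------------:-------:=+++++++
258 ------------:-----------------::.::. ..::...  .::::::------------------------=+++++++
```

The torque jumped from 0.36 to 1.27 N m at about 1.77 rad of tool turn, which is the 1.60 stop plus the key's play. The shoulder is still at home height, so I'll hand in while holding.

```bash
python3 -c "
from rig import finish_job
print(finish_job())"
```

```text
the job is handed in; nothing more can be done
None
```

The cap is on the post, and the key is fully home, turned clockwise to a firm stop and still held there at hand-in; I judged the stop from the torque jump at about 1.77 rad of tool turn, since the bolt's movement couldn't be seen in the images.

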